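Put the vacuum parts back in their holders

TASK

Put away the four loose vacuum parts, namely the flat blank flange with the knob, the short tube with a flange at each end, the grey gauge box and the right-angle valve. Set each one upright in the white holder plate whose raised black outline matches its shape and size, sitting flat on the plate fully inside the outline. Leave the small glass vial standing where it is.

Things in the scene. Friction and masses are not known exactly. Their poses are not given: they have to be found in the camera images.
- blank: blank flange lying flat: steel disc 70 mm across and 13 mm thick with an upright black knob in the middle, 22 mm across, from 13 to 45 mm above the underside (grip the knob). About 0.35 kg. Origin: centre of the underside, z up.
- spool: short steel tube standing on end, 70 mm tall overall: 28 mm tube with a flange 40 mm across and 10 mm thick at the bottom and at the top (the top flange, from 60 to 70 mm up, can be gripped). About 0.2 kg. Origin: centre of the underside, z up.
- gauge: grey gauge box, 68 (x) by 44 (y) by 50 mm tall, with a dark screen on top; grip it across its 44 mm. About 0.25 kg. Origin: centre of the underside, x along the long side, z up. Either way round will do in its holder.
- valve: right-angle valve, L-shaped from above: steel block 38 mm square and 38 mm tall, with two equal flanged ports (flanges 38 mm across) along its own +x and +y, each ending 42 mm from the block's centre; on the block stands an aluminium cylinder 32 mm across, from 38 to 80 mm above the underside (grip this). About 0.4 kg. Origin: underside, on the axis of that cylinder; z up.
- holder_blank: fixed white plate, its floor 5 mm above the table, with a raised black rim (top 10 mm above the table, 5 mm wide) that outlines the blank flange: a circle 86 mm across inside, on a plate 104 mm square. Origin: circle's centre, at table height.
- holder_spool: fixed white plate, its floor 5 mm above the table, with a raised black rim (top 10 mm above the table, 5 mm wide) that outlines the tube's flange: a circle 56 mm across inside, on a plate 84 mm square. Origin: circle's centre, at table height.
- holder_gauge: fixed white plate, its floor 5 mm above the table, with a raised black rim (top 10 mm above the table, 5 mm wide) that outlines the gauge box: a rectangle 84 mm (x) by 60 mm (y) inside, on a plate 104 by 80 mm. Origin: rectangle's centre, at table height.
- holder_valve: fixed white plate, its floor 5 mm above the table, with a raised black rim (top 10 mm above the table, 5 mm wide) that outlines the valve: an L whose arms run along the holder's +x and +y, each 54 mm wide inside and reaching from -27 to +50 mm, on a plate 97 mm square. Origin: where the valve's own origin belongs, at table height; the valve fits with its x and y along the holder's x and y.
- vial: small closed glass vial standing on the table among the other things, 26 mm across and 72 mm tall. It must stay standing in its place. Origin: centre of the underside.
There are look-alikes about, which are no part of the job. What is shaped like the blank but brown is not meant. Leave any purple look-alike of the spool alone.

How it is judged:
By the outcome, as a careful person would: the job done as asked, in the order asked, and still so for the second after the job is handed in, with the robot touching nothing.
It also fails if it takes over 96 s, if anything falls off the work surface, if the arm or the gripper's body presses on something with over 40 N, if the wrist force passes 120 N, or if a joint passes its speed limit or range.

ROBOT

A 6-joint arm with a two-finger parallel gripper is mounted at the origin on the work surface. World frame = base frame: x ahead of the robot, y to its left, z up, the work surface at z = 0. Lengths are in mm, angles in rad, forces in N, time in s.
With the tool pointing down it reaches from about 275 to 750 mm from the base axis. Payload 10.2 kg.
Tool frame: the origin (TCP) lies at the very end of the fingers, on their centre line; the grasp point (between the pads) lies 19 mm behind it; z points along the fingers, y is the line along which they close (so a half turn about z gives the same grasp; the last joint's range is limited). The gripper opens to 85 mm and grips with 20 to 120 N. Pads are 22 mm wide; open, the fingers measure 114 mm over their backs; the gripper's body (76 mm by 85 mm) begins 54 mm behind the grasp point. The pads swing forward as they close: fully open they stand 13 mm farther back than shut.
Start: joints at [0.964, 0.313, 1.498, -0, 1.331, -0.223], TCP at [196.597, 486.807, 231.294] pointing down, gripper open.
Joint ranges: [-2.94, 2.94], [-0.97, 2.17], [0.19, 2.56], [-1.23, 4.37], [0.02, 3.11], [-2.88, 2.88]. Speed limits (rad/s): [2.39, 2.39, 3.01, 3.14, 3.14, 3.14].

INTERFACE

Orientations are given as a unit quaternion [w, x, y, z].
In Python, from rig import * gives the robot as it stands. The module is installed in compiled form; this text tells all that it offers.
- The arm moves only by the shell command python3 -m crank 'ROWS' [FORCE]. ROWS is JSON, a list that holds one entry, the list of rows, each a list of 7 numbers: the shift along the tool's x, y, z in units of 25 mm (1.0 is 25 mm), then the turn, a rotation vector about the tool's x, y, z in units of 8 degrees (1.0 is 8 degrees), then the finger opening in mm, from 0 to 85.4. A call has exactly 8 rows; each row shifts and turns the commanded pose from where the row before left it, along the tool's axes as they then stand; what a row does not reach is not made up. A row lasts 1/10 s, in which the tool goes at most 50 mm and 8.59 degrees, less where a joint would pass 70% of its speed; a pose out of reach is approached as far as the arm can. A call is refused whole if a number of a shift passes 1 or a number of a turn 1, either way. A call with a gripper value outside its range is refused whole. The fingers move at their own pace and stop on an object; FORCE is the grip in N (left out, the last holds). Time passes only in rows, so rows that do not move let the fingers close, or fill a call up. It gives the time, the measured TCP pose, the force, the opening and the grip force at its end, in the units of the state.
- sense(): the state, without advancing time (a new reading comes with each control period).
- capture(name): name is "side" or "top"; returns the picture (400x640x3 uint8, blue, green, red); there is no depth.
- camera_model(name): a dict with "fx", "fy", "cx", "cy" (pixels), "world_from_camera" (4x4, takes a point from camera to world coordinates). Camera axes: x right, y up, looking along -z (the intrinsics and any distortion apply to the point x, -y, -z); pixel columns grow to the right and rows downward; lengths in mm; the calibration is good to about 2 mm. A picture is of the moment at which its call begins. camera_model takes no time and is no camera call.
- finish_job(): hands the job in; it is judged then, once.
The state is a dict: "time_s": time; "joints": joint angles; "dq": joint speeds; "tau": joint torques, N m; "eef_pos": TCP position; "ee_rot": TCP orientation; "force": force on the tool from outside, world axes, zero at the start; "wrist_torque": the same for the moment, N m; "grip_width": opening from 0.0 (shut) to 1.0 (fully open); "grip_force": force on a finger pad.
Only numpy, scipy, OpenCV 4.12 (cv2) and the standard library are available. Lean on these libraries where they do the work, as an engineer would, in place of code of your own. Each camera call takes 0.05 s, during which the arm holds its last target. There are 200 camera calls.

## Working session

There is one attempt and no reset: what is moved stays moved. The work goes in short steps, Python scripts to look and compute and a shell command to move; the robot and the scene stay as the last step left them, time stands still between calls to the robot, and variables do not carry over. Pictures are saved under pics/ and viewed, at most 14 in all, crops included, and the job is handed in when it is done.

```bash
mkdir -p pics
python3 - <<'E'
from rig import *
import cv2
for n in("top","side"):
    cv2.imwrite(f"pics/{n}0.png",capture(n)); m=camera_model(n); print(n,m)
s=sense();print(s["time_s"],s["eef_pos"],s["ee_rot"],s["grip_width"])
E
```

```text
top {'fx': 512.5830489028835, 'fy': 512.5830489028835, 'cx': 324.66187880540195, 'cy': 200.37119801155197, 'world_from_camera': array([[ 2.91662236e-04,  9.95994766e-01, -8.94110806e-02,
         3.64951316e+02],
       [-9.99965825e-01, -4.48248645e-04, -8.25519127e-03,
         6.34363714e+00],
       [-8.26220570e-03,  8.94104327e-02,  9.95960597e-01,
         1.56563992e+03],
       [ 0.00000000e+00,  0.00000000e+00,  0.00000000e+00,
         1.00000000e+00]])}
side {'fx': 371.6138290385172, 'fy': 371.6138290385172, 'cx': 320.21892236028293, 'cy': 206.17170974973035, 'world_from_camera': array([[ 9.58355656e-01,  1.55754011e-01, -2.39364001e-01,
         2.78213058e+02],
       [-2.84743286e-01,  4.57146650e-01, -8.42578306e-01,
        -8.14492418e+02],
       [-2.18104995e-02,  8.75646977e-01,  4.82458986e-01,
         5.18308315e+02],
       [ 0.00000000e+00,  0.00000000e+00,  0.00000000e+00,
         1.00000000e+00]])}
0.1 [196.46533274 486.62015489 230.80145217] [-2.33591639e-04  1.90730726e-01  9.81642228e-01 -5.21203287e-04] 1.0013026729987122
```

View pics/top0.png

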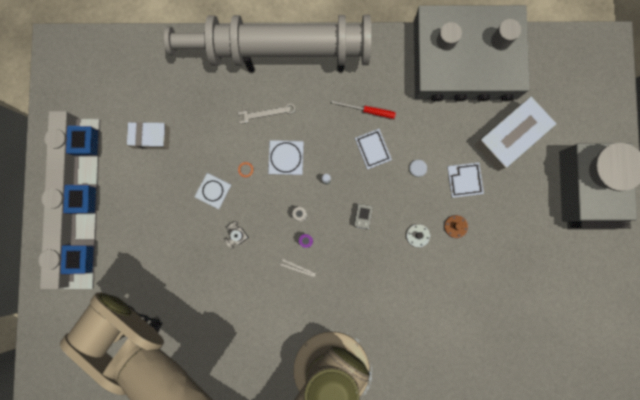

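View pics/side0.png

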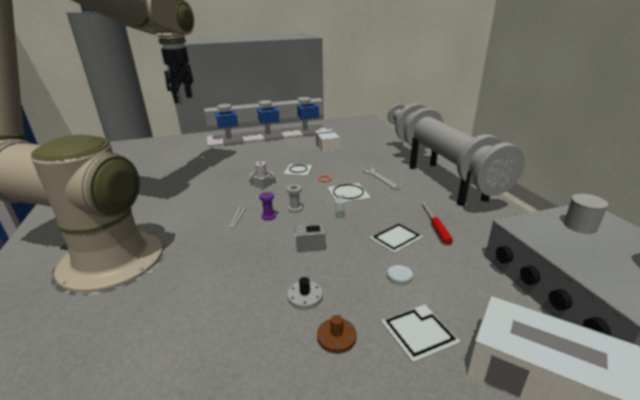

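Candidates in the top view:
- **Blank:** steel disc with black knob at (418,236), or the brown one at (456,226). I take the steel one.
- **Spool:** steel tube at (300,214), or the purple one at (305,240). I take the steel one.
- **Gauge and valve:** gauge at (363,216), valve at (236,236).
- **Vial:** (326,179), to be left alone.

The enlarged crops should confirm this.

Run:
```python
import cv2
i=cv2.imread("pics/top0.png")
for n,(x,y) in dict(L=(190,140),R=(340,128)).items():
    c=cv2.resize(i[y:y+120,x:x+160],None,fx=5,fy=5,interpolation=cv2.INTER_CUBIC)
    c=cv2.convertScaleAbs(c,alpha=1.25)
    for k in range(0,160,20): cv2.putText(c,str(x+k),(k*5,10),0,.4,(0,255,255)); cv2.line(c,(k*5,12),(k*5,18),(0,255,255))
    for k in range(0,120,20): cv2.putText(c,str(y+k),(0,k*5+4),0,.4,(0,255,255))
    cv2.imwrite(f"pics/c{n}.png",c)
```

```text
(no output)
```

View pics/cL.png

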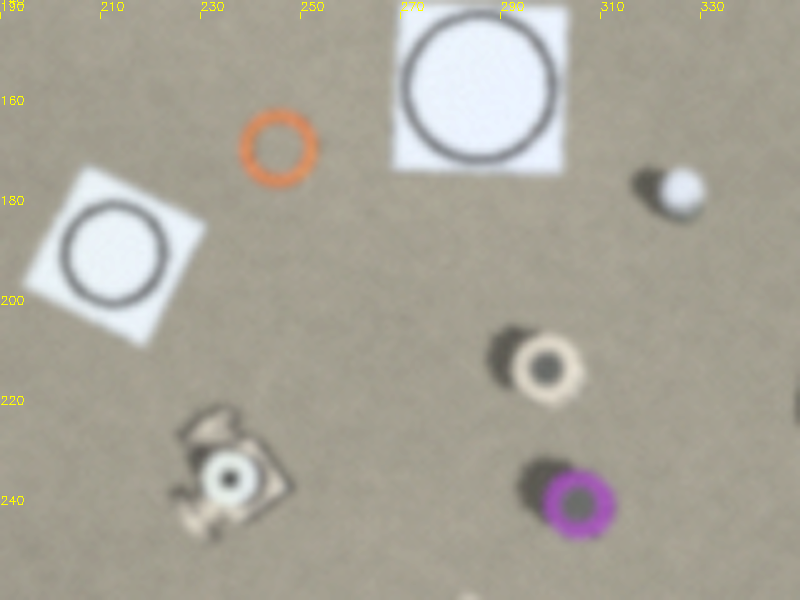

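View pics/cR.png

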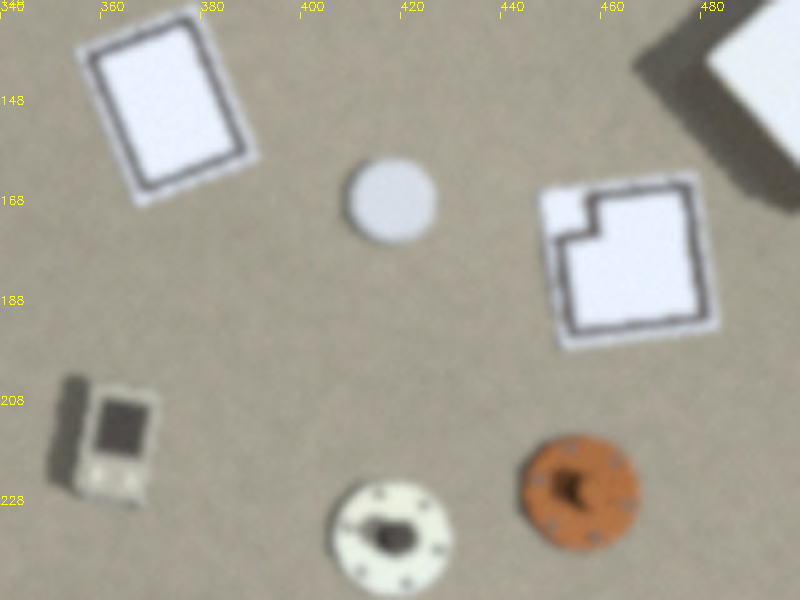

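The crops confirm it: the steel blank has its black knob at (419,236), with the brown one at (455,226) left alone. The steel spool is at (299,214), with the purple one at (305,240) left alone. The valve's ports point up-left and down-left from (236,236). The notch of holder_valve is at its upper left, so its arms run to world +x and +y. Next I measure positions.

```bash
cat > h.py <<'E'
from rig import *
import numpy as np, cv2
from scipy.spatial.transform import Rotation as R
def world(n,u,v,z):
    m=camera_model(n); T=m["world_from_camera"]
    d=T[:3,:3]@[(u-m["cx"])/m["fx"],-(v-m["cy"])/m["fy"],-1]; o=T[:3,3]
    return (o+d*(z-o[2])/d[2])
def pix(n,p):
    m=camera_model(n); T=m["world_from_camera"]
    c=T[:3,:3].T@(np.array(p,float)-T[:3,3])
    return np.array([m["cx"]+m["fx"]*c[0]/-c[2], m["cy"]-m["fy"]*c[1]/-c[2]])
def go(x,y,z,yaw=None):
    """print shift/turn in tool units to target; yaw = world angle (deg) of tool y line"""
    s=sense(); q=s["ee_rot"]; M=R.from_quat([q[1],q[2],q[3],q[0]]).as_matrix()
    d=M.T@(np.array([x,y,z])-s["eef_pos"])/25
    a=np.degrees(np.arctan2(M[1,1],M[0,1])); out=f"t{s['time_s']:.1f} pos{np.round(s['eef_pos'],1)} yawy {a:.1f} shift {np.round(d,2)}"
    if yaw is not None:
        e=(yaw-a+90)%180-90; out+=f" turnz {-e/8:.2f}"
    tilt=np.cross(M[:,2],[0,0,-1]); out+=f" tiltfix {np.round(np.degrees(M.T@tilt)/8,2)} q6 {s['joints'][5]:.2f} w {s['grip_width']:.2f} F {np.round(s['force'],1)}"
    print(out)
E
python3 - <<'E'
from h import *
i=cv2.imread("pics/top0.png"); hsv=cv2.cvtColor(i,cv2.COLOR_BGR2HSV); g=cv2.cvtColor(i,cv2.COLOR_BGR2GRAY)
# plates: bright or rim-dark region within window -> contour of bright outer
for n,(x0,y0,x1,y1) in dict(hblank=(265,135,308,180),hspool=(190,168,235,212),hgauge=(350,125,396,172),hvalve=(444,158,487,200)).items():
    w=cv2.resize(g[y0:y1,x0:x1],None,fx=4,fy=4,interpolation=cv2.INTER_CUBIC)
    b=(w>172).astype(np.uint8); cs,_=cv2.findContours(b,cv2.RETR_EXTERNAL,cv2.CHAIN_APPROX_NONE)
    c=max(cs,key=cv2.contourArea).reshape(-1,2).astype(float); c=(c+.5)/4-.5+[x0,y0]
    W=np.array([world("top",u,v,5)[:2] for u,v in c]).astype(np.float32)
    r=cv2.minAreaRect(W); print(n,r)
C=lambda x,y,ox,oy:((x+.5)/5-.5+ox,(y+.5)/5-.5+oy)
for n,p,z in [("spool",C(547,369,190,140),70),("purple",C(579,505,190,140),70),("vial",C(682,188,190,140),72),("valve",C(230,479,190,140),80),("hspoolc",C(114,255,190,140),10),("hblankc",C(480,87,190,140),10),("blankdisc",C(391,538,340,128),13),("knob",C(398,537,340,128),45),("brown",C(581,492,340,128),13)]:
    print(n,np.round(world("top",*p,z)[:2],1))
G=[C(*p,340,128) for p in [(98,387),(160,392),(142,506),(78,492)]]
print("gauge corners z50",[np.round(world("top",*p,50)[:2]) for p in G])
L=[C(*p,190,140) for p in [(255,435),(292,487),(245,522)]]
print("valve corners z38",[np.round(world("top",*p,38)[:2]) for p in L])
s=cv2.imread("pics/side0.png")
a=cv2.resize(s[140:255,230:345],None,fx=5,fy=5,interpolation=cv2.INTER_CUBIC)
cv2.imwrite("pics/cs.png",a)
E
```

```text
hblank ((639.3919677734375, 140.02886962890625), (79.5417251586914, 79.08438110351562), 60.41341018676758)
hspool ((535.5671997070312, 363.8194885253906), (81.92036437988281, 80.66910552978516), 63.81516647338867)
hgauge ((666.0455932617188, -129.2767791748047), (79.08446502685547, 54.43879318237305), 21.5318603515625)
hvalve ((569.2620849609375, -411.6715393066406), (73.04505157470703, 70.4025650024414), 5.68084192276001)
spool [461.   93.8]
purple [381.7  74.8]
vial [567.4  14.8]
valve [396.6 276.6]
hspoolc [534.8 362.6]
hblankc [638.5 139.3]
blankdisc [ 398.7 -262. ]
knob [ 398.6 -260.6]
brown [ 426.4 -377. ]
gauge corners z50 [array([487., -83.]), array([ 484., -120.]), array([ 417., -109.]), array([425., -71.])]
valve corners z38 [array([424., 270.]), array([393., 247.]), array([372., 275.])]
```

View pics/cs.png

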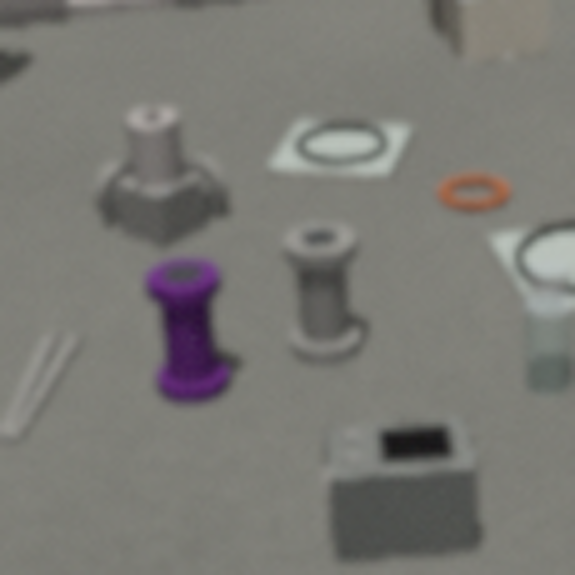

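The side crop shows the steel spool standing at crop (320,290) next to the purple one. The valve has its block corner towards the camera, and the vial stands at crop (548,340). I check the estimated poses with an overlay in both views.

```bash
cat > ov.py <<'E'
from h import *
import sys
def crop(n,img,cx,cy,s,polys,W=400,H=300):
    x0,y0=cx-W/2/s,cy-H/2/s
    M=np.array([[s,0,-x0*s],[0,s,-y0*s]],float); c=cv2.warpAffine(img,M,(W,H),flags=cv2.INTER_CUBIC)
    for p,col in polys:
        q=np.array([(pix(n,a)-[x0,y0])*s for a in p]); cv2.polylines(c,[np.round(q).astype(int)],False,col,1)
    return c
def tr(P,x,y,yaw,z0=0):
    c,s=np.cos(np.radians(yaw)),np.sin(np.radians(yaw)); P=np.array(P,float)
    return np.c_[x+c*P[:,0]-s*P[:,1],y+s*P[:,0]+c*P[:,1],P[:,2]+z0]
def box(x0,x1,y0,y1,z): return [(x0,y0,z),(x1,y0,z),(x1,y1,z),(x0,y1,z),(x0,y0,z)]
def circ(r,z): return [(r*np.cos(t),r*np.sin(t),z) for t in np.linspace(0,6.3,40)]
Rr,Gr,Bl=(0,0,255),(0,255,0),(255,0,0)
def gauge(x,y,w,z0=0): return [(tr(box(-34,34,-22,22,z),x,y,w,z0),c) for z,c in((0,Rr),(50,Gr))]
def valve(x,y,w,z0=0): return [(tr(box(-19,19,-19,19,z),x,y,w,z0),c) for z,c in((0,Rr),(38,Gr))]+[(tr(circ(16,80),x,y,w,z0),Gr),(tr([(42,-19,19),(42,19,19)],x,y,w,z0),Bl),(tr([(-19,42,19),(19,42,19)],x,y,w,z0),Bl)]
def hvalve(x,y,w): return [(tr([(-27,-27,10),(50,-27,10),(50,27,10),(27,27,10),(27,50,10),(-27,50,10),(-27,-27,10)],x,y,w),Rr)]
def hgauge(x,y,w): return [(tr(box(-42,42,-30,30,10),x,y,w),Rr)]
def rnd(x,y,r,z,c=Gr): return [(tr(circ(r,z),x,y,0),c)]
E
python3 - <<'E'
from ov import *
t=cv2.imread("pics/top0.png");s=cv2.imread("pics/side0.png")
g=gauge(453.5,-97,-10);v=valve(396.6,276.6,36)
a=np.hstack([crop("top",t,363,216,9,g),crop("side",s,310,236,7,g)])
b=np.hstack([crop("top",t,236,236,9,v),crop("side",s,262,175,9,v)])
cv2.imwrite("pics/o1.png",np.vstack([a,b]))
hv=hvalve(559.1,-424.4,6.2);hg=hgauge(666,-129.3,21.5)
bl=rnd(398.6,-261.5,35,13)+rnd(398.6,-261.5,11,45,Rr); sp=rnd(461,93.8,20,70)+rnd(461,93.8,20,0,Rr)
hc=rnd(639,139.6,43,10,Rr)+rnd(535.2,363,28,10,Rr)
k=dict(W=400,H=200)
cv2.imwrite("pics/o2.png",np.vstack([np.hstack([crop("top",t,466,180,4.5,hv,**k),crop("top",t,373,149,4.5,hg,**k)]),
 np.hstack([crop("side",s,305,292,4.5,bl,**k),crop("top",t,418,236,4.5,bl,**k)]),np.hstack([crop("side",s,294,197,4,sp,**k),crop("side",s,324,180,4,hc,**k)])]))
E
```

```text
(no output)
```

View pics/o1.png

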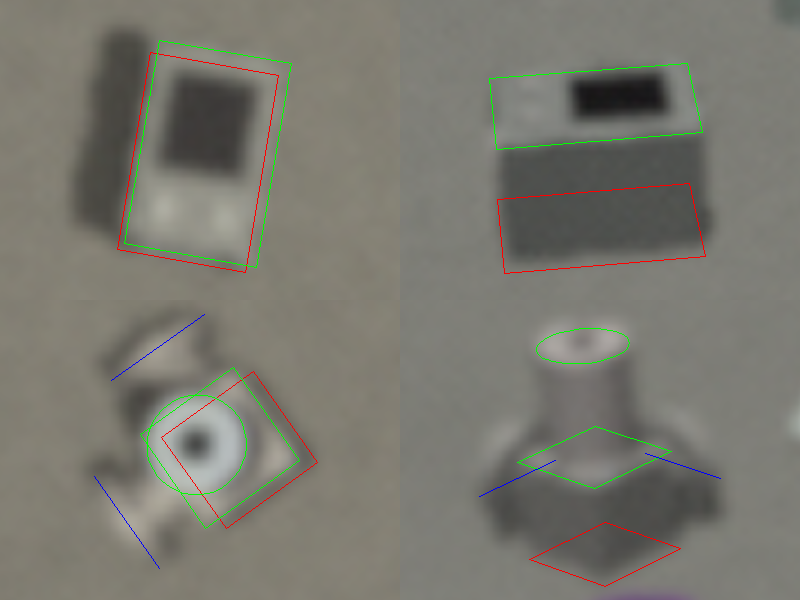

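View pics/o2.png

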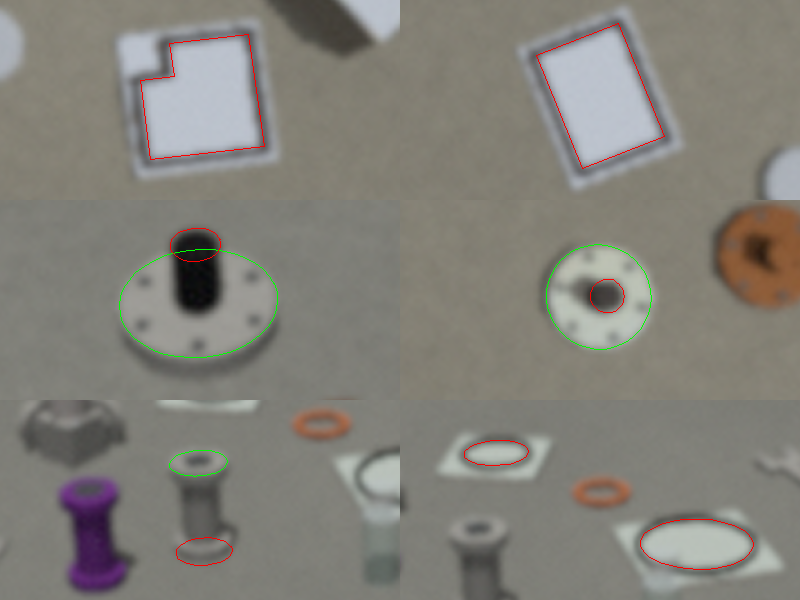

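Overlays fit within about 3 mm. Start with the blank.

```bash
python3 -c "
from h import *
go(398.6,-261.5,130,68)"
```

```text
t0.1 pos[196.5 486.6 230.8] yawy 68.0 shift [-18.7  -24.72   4.05] turnz 0.00 tiltfix [-0.01 -0.    0.  ] q6 -0.22 w 1.00 F [-0.2  0.9  0. ]
```

```bash
for k in 1; do python3 -m crank '[[[-0.75,-1,0,0,0,0,85],[-0.75,-1,0,0,0,0,85],[-0.75,-1,0,0,0,0,85],[-0.75,-1,0,0,0,0,85],[-0.75,-1,0,0,0,0,85],[-0.75,-1,0,0,0,0,85],[-0.75,-1,0,0,0,0,85],[-0.75,-1,0,0,0,0,85]]]' 40; done
python3 -m crank '[[[-0.75,-1,0,0,0,0,85],[-0.75,-1,0,0,0,0,85],[-0.75,-1,0,0,0,0,85],[-0.75,-1,0,0,0,0,85],[-0.75,-1,0,0,0,0,85],[-0.75,-1,0,0,0,0,85],[-0.75,-1,0,0,0,0,85],[-0.75,-1,0,0,0,0,85]]]'
python3 -m crank '[[[-0.75,-1,0,0,0,0,85],[-0.75,-1,0,0,0,0,85],[-0.75,-1,0,0,0,0,85],[-0.75,-1,0,0,0,0,85],[-0.75,-1,0.5,0,0,0,85],[-0.75,-1,1,0,0,0,85],[-0.75,-1,1,0,0,0,85],[-0.75,-1,1,0,0,0,85]]]'
python3 -c "
from h import *
go(398.6,-261.5,130,68)"
```

```text
time_s: 0.9
eef_pos: [260.7, 244.0, 231.2]
ee_rot: [-0.0, 0.191, 0.982, -0.0]
force: [1.2, -0.3, -0.5]
grip_width: 0.994
grip_force: 0.0
time_s: 1.7
eef_pos: [324.9, 2.3, 231.2]
ee_rot: [-0.0, 0.191, 0.982, 0.0]
force: [0.5, 0.2, 0.1]
grip_width: 0.998
grip_force: 0.0
time_s: 2.5
eef_pos: [389.2, -239.2, 142.6]
ee_rot: [-0.0, 0.191, 0.982, 0.0]
force: [0.9, 0.1, 1.0]
grip_width: 0.993
grip_force: 0.0
t2.5 pos[ 389.2 -239.2  142.6] yawy 68.0 shift [-0.68 -0.68  0.5 ] turnz -0.00 tiltfix [ 0. -0.  0.] q6 -2.00 w 0.99 F [0.9 0.1 1. ]
```

```bash
python3 -m crank '[[[-0.68,-0.68,0,0,0,0,85],[0,0,0,0,0,0,85],[0,0,1,0,0,0,85],[0,0,1,0,0,0,60],[0,0,1,0,0,0,60],[0,0,1,0,0,0,60],[0,0,0.9,0,0,0,60],[0,0,0,0,0,0,60]]]'
python3 -c "
from h import *
go(398.6,-261.5,18,68)
cv2.imwrite('pics/b1.png',cv2.resize(capture('side')[220:370,200:400],None,fx=4,fy=4))"
```

```text
time_s: 3.3
eef_pos: [397.4, -258.4, 19.5]
ee_rot: [-0.002, 0.191, 0.982, 0.001]
force: [0.0, 0.4, 0.3]
grip_width: 0.7
grip_force: 0.0
t3.3 pos[ 397.4 -258.4   19.5] yawy 68.0 shift [-0.09 -0.1   0.06] turnz 0.00 tiltfix [ 0.02 -0.03  0.  ] q6 -2.01 w 0.70 F [0.  0.4 0.3]
```

View pics/b1.png

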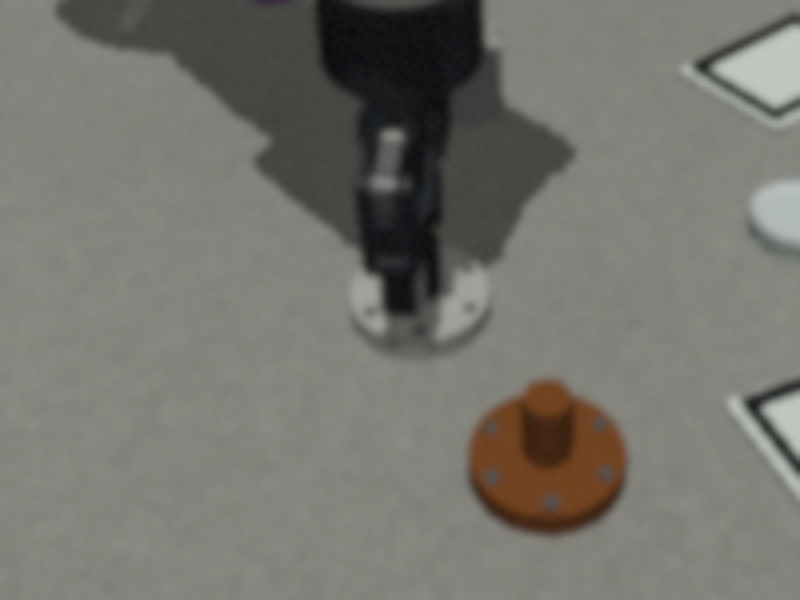

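Gripper straddles the steel blank's knob, which hides behind the near finger. Close and lift.

```bash
python3 -m crank '[[[-0.09,-0.1,0,0,0,0,60],[0,0,0,0,0,0,0],[0,0,0,0,0,0,0],[0,0,0,0,0,0,0],[0,0,0,0,0,0,0],[0,0,0,0,0,0,0],[0,0,-0.5,0,0,0,0],[0,0,-1,0,0,0,0]]]' 60
python3 -m crank '[[[0,0,-1,0,0,0,0],[0,0,-1,0,0,0,0],[0,0,-1,0,0,0,0],[0,0,-1,0,0,0,0],[0,0,0,0,0,0,0],[0,0,0,0,0,0,0],[0,0,0,0,0,0,0],[0,0,0,0,0,0,0]]]'
python3 -c "
from h import *
go(638.9,139.6,130,68)
cv2.imwrite('pics/b2.png',cv2.resize(capture('side')[190:340,220:420],None,fx=3,fy=3))"
```

```text
time_s: 4.15
eef_pos: [398.8, -262.3, 58.4]
ee_rot: [-0.002, 0.191, 0.982, 0.001]
force: [-0.2, 0.4, -3.4]
grip_width: 0.236
grip_force: 58.9
time_s: 4.95
eef_pos: [399.3, -262.9, 157.6]
ee_rot: [-0.001, 0.191, 0.982, 0.001]
force: [-0.8, -0.7, -4.6]
grip_width: 0.234
grip_force: 59.2
t5.0 pos[ 399.3 -262.9  157.6] yawy 68.0 shift [-2.86 18.52  1.12] turnz 0.00 tiltfix [ 0.01 -0.02  0.  ] q6 -2.01 w 0.23 F [-0.8 -0.7 -4.6]
```

View pics/b2.png

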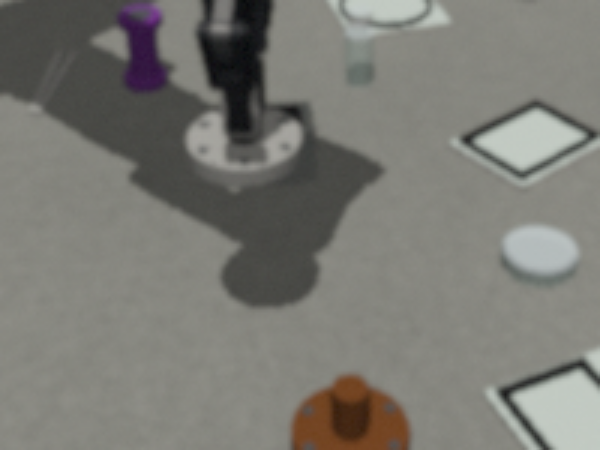

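The blank is held level, with the knob between the pads. Carry it to its holder.

```bash
python3 -m crank '[[[-0.15,1,0,0,0,0,0],[-0.15,1,0,0,0,0,0],[-0.15,1,0,0,0,0,0],[-0.15,1,0,0,0,0,0],[-0.15,1,0,0,0,0,0],[-0.15,1,0,0,0,0,0],[-0.15,1,0,0,0,0,0],[-0.15,1,0,0,0,0,0]]]'
python3 -m crank '[[[-0.15,1,0,0,0,0,0],[-0.15,1,0,0,0,0,0],[-0.15,1,0,0,0,0,0],[-0.15,1,0,0,0,0,0],[-0.15,1,0,0,0,0,0],[-0.15,1,0,0,0,0,0],[-0.15,1,0,0,0,0,0],[-0.15,1,0,0,0,0,0]]]'
python3 -m crank '[[[-0.2,1,0,0,0,0,0],[-0.2,1,0,0,0,0,0],[0,0.5,1,0,0,0,0],[0,0,1,0,0,0,0],[0,0,0.8,0,0,0,0],[0,0,0.8,0,0,0,0],[0,0,0,0,0,0,0],[0,0,0,0,0,0,0]]]'
python3 -c "
from h import *
go(638.9,139.6,26,68)"
```

```text
time_s: 5.8
eef_pos: [502.7, -88.1, 158.1]
ee_rot: [-0.001, 0.191, 0.982, 0.0]
force: [-0.2, -0.4, -4.1]
grip_width: 0.235
grip_force: 59.3
time_s: 6.6
eef_pos: [605.3, 86.1, 157.8]
ee_rot: [-0.001, 0.191, 0.982, -0.0]
force: [0.2, -0.6, -4.2]
grip_width: 0.235
grip_force: 59.3
time_s: 7.4
eef_pos: [637.8, 139.3, 68.7]
ee_rot: [-0.0, 0.191, 0.982, -0.0]
force: [0.8, -0.3, -2.7]
grip_width: 0.233
grip_force: 59.3
t7.4 pos[637.8 139.3  68.7] yawy 68.0 shift [-0.04  0.03  1.71] turnz 0.00 tiltfix [-0. -0.  0.] q6 -1.15 w 0.23 F [ 0.8 -0.3 -2.7]
```

```bash
python3 -m crank '[[[0,0,0.8,0,0,0,0],[0,0,0.5,0,0,0,0],[0,0,0.25,0,0,0,0],[0,0,0.1,0,0,0,0],[0,0,0.06,0,0,0,0],[0,0,0,0,0,0,0],[0,0,0,0,0,0,60],[0,0,0,0,0,0,60]]]'
python3 -m crank '[[[0,0,0,0,0,0,60],[0,0,-0.5,0,0,0,60],[0,0,-1,0,0,0,85],[0,0,-1,0,0,0,85],[0,0,-1,0,0,0,85],[0,0,-1,0,0,0,85],[0,0,-1,0,0,0,85],[0,0,0,0,0,0,85]]]'
python3 -c "
from h import *
go(461,93.8,130,68)"
```

```text
time_s: 8.2
eef_pos: [638.5, 139.3, 26.8]
ee_rot: [0.001, 0.191, 0.982, 0.0]
force: [-0.2, -0.2, 0.2]
grip_width: 0.564
grip_force: 0.0
time_s: 9.0
eef_pos: [639.4, 139.4, 168.6]
ee_rot: [0.004, 0.191, 0.982, 0.001]
force: [0.8, 0.7, -0.1]
grip_width: 0.996
grip_force: 0.0
t9.0 pos[639.4 139.4 168.6] yawy 68.0 shift [ 5.94 -4.37  1.49] turnz 0.00 tiltfix [0.02 0.05 0.  ] q6 -1.15 w 1.00 F [ 0.8  0.7 -0.1]
```

```bash
python3 -m crank '[[[0.85,-0.63,0,0,0,0,85],[0.85,-0.63,0,0,0,0,85],[0.85,-0.63,0,0,0,0,85],[0.85,-0.63,0,0,0,0,85],[0.85,-0.63,0.2,0,0,0,85],[0.85,-0.62,0.5,0,0,0,85],[0.84,-0.6,0.8,0,0,0,85],[0,0,0,0,0,0,85]]]' 40
python3 -c "
from h import *
go(461,93.8,46,68)
cv2.imwrite('pics/b3.png',cv2.resize(capture('side')[130:280,220:420],None,fx=3,fy=3))"
```

```text
time_s: 9.8
eef_pos: [455.5, 93.5, 124.1]
ee_rot: [-0.003, 0.191, 0.982, -0.0]
force: [0.1, 0.3, 1.2]
grip_width: 0.992
grip_force: 0.0
t9.8 pos[455.5  93.5 124.1] yawy 68.0 shift [-0.22  0.1   3.12] turnz -0.00 tiltfix [-0.01 -0.04  0.  ] q6 -1.24 w 0.99 F [0.1 0.3 1.2]
```

View pics/b3.png

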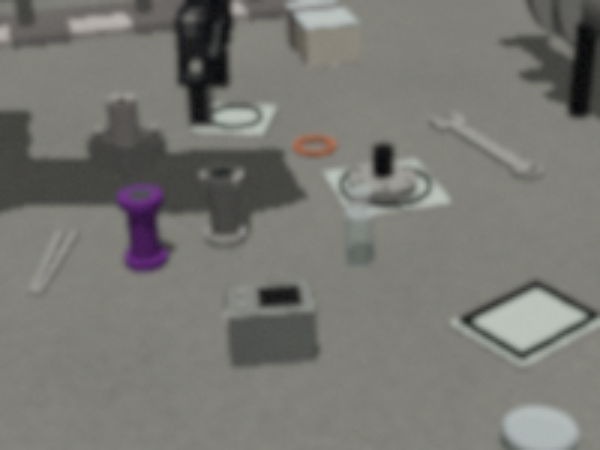

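The blank stands inside its circle at (385,183) and the vial is untouched. Now the spool.

```bash
python3 -m crank '[[[-0.2,0.1,0,0,0,0,85],[0,0,0,0,0,0,85],[0,0,0.8,0,0,0,85],[0,0,0.8,0,0,0,85],[0,0,0.8,0,0,0,85],[0,0,0.7,0,0,0,85],[0,0,0,0,0,0,85],[0,0,0,0,0,0,85]]]'
python3 -c "
from h import *
go(461,93.8,46,68)"
```

```text
time_s: 10.65
eef_pos: [465.5, 94.1, 49.1]
ee_rot: [0.0, 0.191, 0.982, 0.0]
force: [-0.7, 1.0, 0.2]
grip_width: 0.998
grip_force: 0.0
t10.7 pos[465.5  94.1  49.1] yawy 68.0 shift [ 0.16 -0.08  0.12] turnz 0.00 tiltfix [0. 0. 0.] q6 -1.24 w 1.00 F [-0.7  1.   0.2]
```

```bash
python3 -m crank '[[[0.16,-0.08,0.1,0,0,0,85],[0,0,0,0,0,0,0],[0,0,0,0,0,0,0],[0,0,0,0,0,0,0],[0,0,0,0,0,0,0],[0,0,0,0,0,0,0],[0,0,-0.4,0,0,0,0],[0,0,-0.8,0,0,0,0]]]' 50
python3 -c "
from h import *
go(535.2,363,130,68)"
```

```text
time_s: 11.45
eef_pos: [459.3, 93.7, 75.7]
ee_rot: [-0.002, 0.191, 0.982, -0.0]
force: [1.0, 0.5, -2.3]
grip_width: 0.443
grip_force: 50.6
t11.4 pos[459.3  93.7  75.7] yawy 68.0 shift [ 1.23 11.12 -2.18] turnz 0.00 tiltfix [-0.01 -0.02  0.  ] q6 -1.24 w 0.44 F [ 1.   0.5 -2.3]
```

```bash
python3 -m crank '[[[0,0,-1,0,0,0,0],[0,0,-1,0,0,0,0],[0.1,1,0,0,0,0,0],[0.1,1,0,0,0,0,0],[0.1,1,0,0,0,0,0],[0.1,1,0,0,0,0,0],[0.1,1,0,0,0,0,0],[0.1,1,0,0,0,0,0]]]'
python3 -m crank '[[[0.1,1,0,0,0,0,0],[0.1,1,0,0,0,0,0],[0.1,1,0,0,0,0,0],[0.1,1,0,0,0,0,0],[0.15,1,0,0,0,0,0],[0,0.1,0,0,0,0,0],[0,0,0,0,0,0,0],[0,0,0,0,0,0,0]]]'
python3 -c "
from h import *
go(535.2,363,51.5,68)
cv2.imwrite('pics/b4.png',cv2.resize(capture('side')[80:230,220:420],None,fx=3,fy=3))"
```

```text
time_s: 12.25
eef_pos: [502.5, 239.4, 126.3]
ee_rot: [-0.0, 0.191, 0.982, -0.0]
force: [-0.2, 0.1, -2.1]
grip_width: 0.447
grip_force: 50.8
time_s: 13.05
eef_pos: [537.4, 361.0, 126.0]
ee_rot: [-0.0, 0.191, 0.982, -0.0]
force: [-0.4, 0.3, -2.6]
grip_width: 0.446
grip_force: 50.9
t13.1 pos[537.4 361.  126. ] yawy 68.0 shift [0.11 0.04 2.98] turnz -0.00 tiltfix [-0.01 -0.    0.  ] q6 -0.78 w 0.45 F [-0.4  0.3 -2.6]
```

View pics/b4.png

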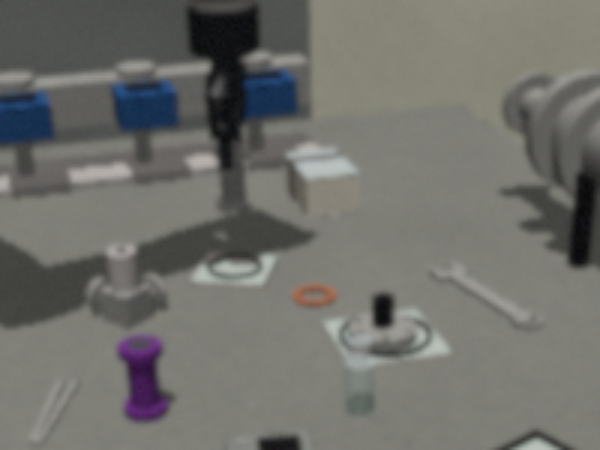

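The spool hangs upright over its holder at (235,195). Lower and release.

```bash
python3 -m crank '[[[0.1,0.04,0.5,0,0,0,0],[0,0,0.8,0,0,0,0],[0,0,0.8,0,0,0,0],[0,0,0.5,0,0,0,0],[0,0,0.2,0,0,0,0],[0,0,0.13,0,0,0,0],[0,0,0,0,0,0,0],[0,0,0,0,0,0,0]]]'
python3 -c "
from h import *
go(535.2,363,51.5,68)"
```

```text
time_s: 13.9
eef_pos: [536.0, 363.8, 53.6]
ee_rot: [0.001, 0.191, 0.982, 0.0]
force: [-0.2, -0.2, -1.8]
grip_width: 0.444
grip_force: 50.9
t13.9 pos[536.  363.8  53.6] yawy 68.0 shift [ 0.02 -0.04  0.08] turnz 0.00 tiltfix [0.01 0.01 0.  ] q6 -0.77 w 0.44 F [-0.2 -0.2 -1.8]
```

```bash
python3 -m crank '[[[0,0,0.08,0,0,0,0],[0,0,0,0,0,0,0],[0,0,0,0,0,0,85],[0,0,0,0,0,0,85],[0,0,0,0,0,0,85],[0,0,0,0,0,0,85],[0,0,-0.5,0,0,0,85],[0,0,-1,0,0,0,85]]]'
python3 -c "
from h import *
go(453.5,-97,120,80)
i=capture('side');j=capture('top')
cv2.imwrite('pics/b5.png',np.hstack([cv2.resize(i[130:230,260:360],None,fx=4,fy=4),cv2.resize(j[135:235,190:290],None,fx=4,fy=4)]))"
```

```text
time_s: 14.7
eef_pos: [534.8, 363.3, 87.8]
ee_rot: [-0.001, 0.191, 0.982, -0.001]
force: [0.7, 0.1, -0.3]
grip_width: 0.996
grip_force: 0.0
t14.7 pos[534.8 363.3  87.8] yawy 68.0 shift [ -3.87 -18.29  -1.25] turnz -1.50 tiltfix [-0.02 -0.02  0.  ] q6 -0.77 w 1.00 F [ 0.7  0.1 -0.3]
```

View pics/b5.png

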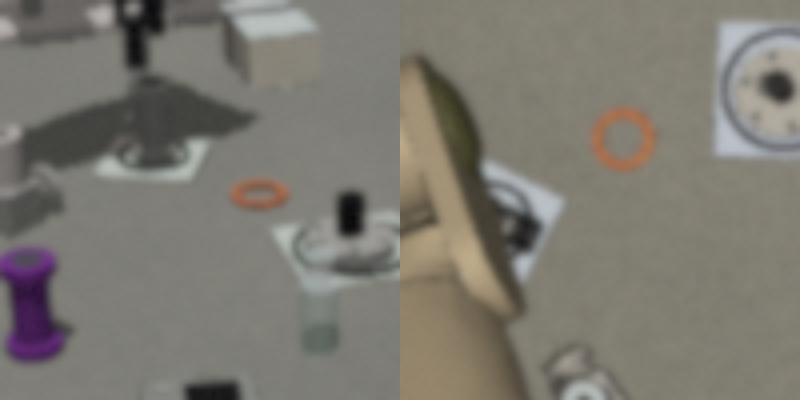

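The spool stands in its circle and the blank is centred in its own. Next the gauge.

```bash
python3 -m crank '[[[0,0,-1,0,0,0,85],[0,0,-1,0,0,0,85],[-0.2,-1,0,0,0,0,85],[-0.2,-1,0,0,0,0,85],[-0.2,-1,0,0,0,0,85],[-0.2,-1,0,0,0,0,85],[-0.2,-1,0,0,0,0,85],[-0.2,-1,0,0,0,0,85]]]'
python3 -m crank '[[[-0.21,-1,0,0,0,0,85],[-0.21,-1,0,0,0,0,85],[-0.21,-1,0,0,0,0,85],[-0.21,-1,0,0,0,0,85],[-0.21,-1,0,0,0,0,85],[-0.21,-1,0,0,0,0,85],[-0.21,-1,0,0,0,0,85],[-0.21,-1,0,0,0,0,85]]]'
python3 -m crank '[[[-0.21,-1,0,0,0,0,85],[-0.21,-1,0,0,0,0,85],[-0.21,-1,0,0,0,0,85],[-0.21,-1,0,0,0,0,85],[-0.15,-0.2,0,0,0,-0.7,85],[0,0,0,0,0,-0.8,85],[0,0,0,0,0,0,85],[0,0,0,0,0,0,85]]]'
python3 -c "
from h import *
go(454.5,-97,17,80)"
```

```text
time_s: 15.6
eef_pos: [507.0, 212.4, 138.5]
ee_rot: [0.0, 0.191, 0.982, 0.0]
force: [-0.2, 0.3, 0.5]
grip_width: 0.997
grip_force: 0.0
time_s: 16.4
eef_pos: [471.1, 11.1, 138.5]
ee_rot: [0.0, 0.191, 0.982, -0.0]
force: [0.3, 0.1, 0.1]
grip_width: 0.997
grip_force: 0.0
time_s: 17.2
eef_pos: [455.0, -94.4, 138.4]
ee_rot: [0.0, 0.088, 0.996, -0.0]
force: [0.5, -0.3, 0.5]
grip_width: 0.995
grip_force: 0.0
t17.2 pos[455.  -94.4 138.4] yawy 79.9 shift [ 0.   -0.11  4.86] turnz -0.02 tiltfix [-0.  0.  0.] q6 -1.85 w 0.99 F [ 0.5 -0.3  0.5]
```

```bash
python3 -m crank '[[[0,-0.1,0.5,0,0,0,85],[0,0,1,0,0,0,85],[0,0,1,0,0,0,85],[0,0,1,0,0,0,85],[0,0,0.8,0,0,0,85],[0,0,0.5,0,0,0,85],[0,0,0,0,0,0,85],[0,0,0,0,0,0,85]]]'
python3 -m crank '[[[0,0,0,0,0,0,30],[0,0,0,0,0,0,30],[0,0,0,0,0,0,30],[0,0,0,0,0,0,30],[0,0,0,0,0,0,30],[0,0,0,0,0,0,30],[0,0,-0.5,0,0,0,30],[0,0,-1,0,0,0,30]]]' 50
python3 -c "
from h import *
go(666,-129.3,130,111.5)
cv2.imwrite('pics/b6.png',cv2.resize(capture('side')[170:270,250:400],None,fx=4,fy=4))"
```

```text
time_s: 18.0
eef_pos: [454.8, -96.9, 18.7]
ee_rot: [0.0, 0.088, 0.996, -0.0]
force: [-0.2, -1.0, 0.3]
grip_width: 0.993
grip_force: 0.0
time_s: 18.8
eef_pos: [453.4, -96.4, 55.0]
ee_rot: [-0.002, 0.087, 0.996, 0.001]
force: [0.9, -0.8, -3.5]
grip_width: 0.503
grip_force: 51.7
t18.8 pos[453.4 -96.4  55. ] yawy 80.0 shift [-8.59  0.19 -3.03] turnz -3.94 tiltfix [ 0.01 -0.03  0.  ] q6 -1.86 w 0.50 F [ 0.9 -0.8 -3.5]
```

View pics/b6.png

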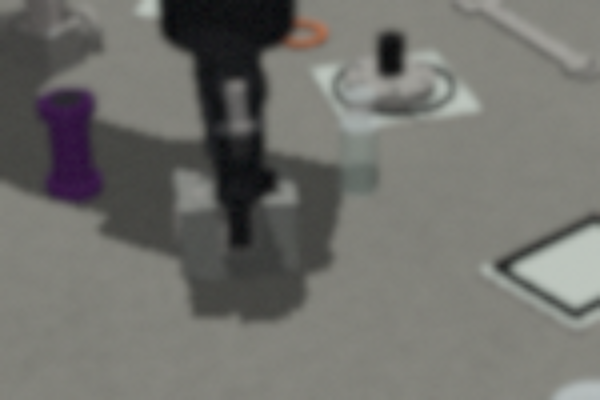

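The gauge is lifted level. Carry it to its holder.

```bash
python3 -m crank '[[[0,0,-1,0,0,0,30],[-0.8,0,-1,0,0,0,30],[-1,0,0,0,0,0,30],[-1,0,0,0,0,0,30],[-1,0,0,0,0,0,30],[-1,0,0,0,0,0,30],[-1,0,0,0,0,0,30],[-1,0.1,0,0,0,0,30]]]'
python3 -m crank '[[[-1,0.1,0,0,0,0,30],[-0.8,0,0,0,0,0,30],[0,0,0,0,0,-0.8,30],[0,0,0,0,0,-0.8,30],[0,0,0,0,0,-0.8,30],[0,0,0,0,0,-0.8,30],[0,0,0,0,0,-0.74,30],[0,0,0,0,0,0,30]]]'
python3 -c "
from h import *
go(666,-129.3,24.5,111.5)"
```

```text
time_s: 19.65
eef_pos: [623.0, -124.2, 104.8]
ee_rot: [-0.001, 0.087, 0.996, 0.0]
force: [0.7, -0.5, -3.4]
grip_width: 0.504
grip_force: 52.6
time_s: 20.45
eef_pos: [666.9, -129.2, 104.8]
ee_rot: [-0.001, -0.187, 0.982, 0.0]
force: [-0.4, 0.6, -2.5]
grip_width: 0.51
grip_force: 52.6
t20.4 pos[ 666.9 -129.2  104.8] yawy 111.6 shift [0.03 0.01 3.21] turnz 0.01 tiltfix [ 0.01 -0.01  0.  ] q6 -2.31 w 0.51 F [-0.4  0.6 -2.5]
```

```bash
python3 -m crank '[[[0,0,0.8,0,0,0,30],[0,0,1,0,0,0,30],[0,0,0.7,0,0,0,30],[0,0,0.4,0,0,0,30],[0,0,0.2,0,0,0,30],[0,0,0.1,0,0,0,30],[0,0,0,0,0,0,30],[0,0,0,0,0,0,30]]]'
python3 -c "
from h import *
go(666,-129.3,24,111.5)
i=capture('side')
cv2.imwrite('pics/b7.png',cv2.resize(i[170:270,340:490],None,fx=4,fy=4))"
```

```text
time_s: 21.25
eef_pos: [667.6, -129.4, 26.6]
ee_rot: [0.001, -0.187, 0.982, -0.0]
force: [-0.7, -0.1, -3.4]
grip_width: 0.506
grip_force: 52.5
t21.2 pos[ 667.6 -129.4   26.6] yawy 111.5 shift [0.06 0.03 0.11] turnz 0.00 tiltfix [-0.01  0.01  0.  ] q6 -2.31 w 0.51 F [-0.7 -0.1 -3.4]
```

View pics/b7.png

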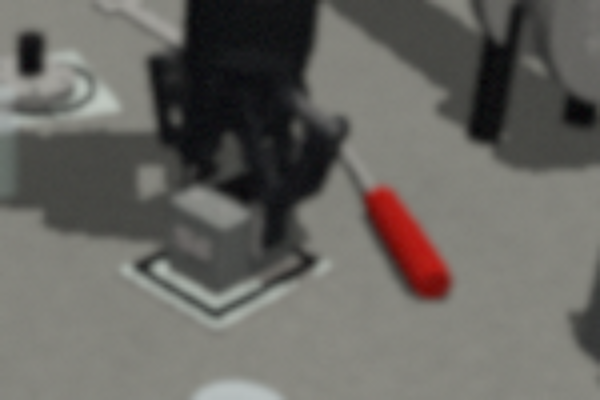

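The gauge sits inside its rectangle. Release, then go to the valve.

```bash
python3 -m crank '[[[0,0,0.1,0,0,0,30],[0,0,0,0,0,0,30],[0,0,0,0,0,0,85],[0,0,0,0,0,0,85],[0,0,0,0,0,0,85],[0,0,0,0,0,0,85],[0,0,-0.5,0,0,0,85],[0,0,-1,0,0,0,85]]]'
python3 -m crank '[[[0,0,-1,0,0,0.8,85],[0,0,-1,0,0,0.8,85],[0,0,-1,0,0,0.8,85],[0,0,0,0,0,0.8,85],[0,0,0,0,0,0.74,85],[0,0,0,0,0,0,85],[0,0,0,0,0,0,85],[0,0,0,0,0,0,85]]]' 
python3 -c "
from h import *
go(396.6,276.6,138,80)"
```

```text
time_s: 22.1
eef_pos: [666.3, -129.0, 60.1]
ee_rot: [-0.001, -0.187, 0.982, 0.001]
force: [0.6, 0.2, 0.4]
grip_width: 0.994
grip_force: 0.0
time_s: 22.9
eef_pos: [667.2, -129.3, 136.0]
ee_rot: [0.0, 0.086, 0.996, -0.0]
force: [0.1, -0.5, 0.5]
grip_width: 0.996
grip_force: 0.0
t22.9 pos[ 667.2 -129.3  136. ] yawy 80.1 shift [13.45 14.14 -0.08] turnz 0.02 tiltfix [-0.  0.  0.] q6 -1.76 w 1.00 F [ 0.1 -0.5  0.5]
```

```bash
python3 -m crank '[[[0.95,1,0,0,0,0,85],[0.95,1,0,0,0,0,85],[0.95,1,0,0,0,0,85],[0.95,1,0,0,0,0,85],[0.95,1,0,0,0,0,85],[0.95,1,0,0,0,0,85],[0.95,1,0,0,0,0,85],[0.95,1,0,0,0,0,85]]]'
python3 -m crank '[[[0.95,1,0,0,0,0,85],[0.95,1,0,0,0,0,85],[0.95,1,0,0,0,0,85],[0.95,1,0,0,0,0,85],[0.95,1,0,0,0,0,85],[0.95,1,0,0,0,0,85],[0.15,0.14,0,0,0,0,85],[0,0,0,0,0,0,85]]]' 
python3 -c "
from h import *
go(396.6,276.6,46,80)"
```

```text
time_s: 23.7
eef_pos: [513.9, 101.6, 136.0]
ee_rot: [0.0, 0.086, 0.996, 0.0]
force: [-0.2, -0.5, 0.6]
grip_width: 0.998
grip_force: 0.0
time_s: 24.5
eef_pos: [397.1, 277.6, 136.0]
ee_rot: [0.0, 0.086, 0.996, -0.0]
force: [-0.2, 0.5, -1.3]
grip_width: 0.992
grip_force: 0.0
t24.5 pos[397.1 277.6 136. ] yawy 80.2 shift [ 0.01 -0.04  3.6 ] turnz 0.02 tiltfix [0. 0. 0.] q6 -1.03 w 0.99 F [-0.2  0.5 -1.3]
```

```bash
python3 -m crank '[[[0,-0.04,0.8,0,0,0,85],[0,0,1,0,0,0,85],[0,0,1,0,0,0,85],[0,0,0.6,0,0,0,85],[0,0,0.2,0,0,0,85],[0,0,0,0,0,0,85],[0,0,0,0,0,0,85],[0,0,0,0,0,0,10]]]' 90
python3 -m crank '[[[0,0,0,0,0,0,10],[0,0,0,0,0,0,10],[0,0,0,0,0,0,10],[0,0,0,0,0,0,10],[0,0,0,0,0,0,10],[0,0,-0.3,0,0,0,10],[0,0,-0.6,0,0,0,10],[0,0,-0.8,0,0,0,10]]]'
python3 -m crank '[[[0,0,-0.8,0,0,0,10],[0,0,-0.8,0,0,0,10],[0,0,-0.4,0,0,0,10],[0,0,0,0,0,0,10],[0,0,0,0,0,0,10],[0,0,0,0,0,0,10],[0,0,0,0,0,0,10],[0,0,0,0,0,0,10]]]'
python3 -c "
from h import *
go(559.1,-424.4,137,50)
i=capture('side');j=capture('top')
cv2.imwrite('pics/b8.png',np.hstack([cv2.resize(i[110:210,210:310],None,fx=4,fy=4),cv2.resize(j[185:285,190:290],None,fx=4,fy=4)]))"
```

```text
time_s: 25.3
eef_pos: [397.8, 276.2, 46.6]
ee_rot: [0.001, 0.087, 0.996, 0.0]
force: [-0.0, 1.1, 0.1]
grip_width: 0.85
grip_force: 0.0
time_s: 26.1
eef_pos: [396.3, 275.8, 88.1]
ee_rot: [-0.001, 0.087, 0.996, -0.001]
force: [-0.3, 0.2, -4.5]
grip_width: 0.354
grip_force: 89.3
time_s: 26.9
eef_pos: [397.0, 276.1, 137.8]
ee_rot: [-0.0, 0.087, 0.996, -0.0]
force: [0.0, -0.2, -4.7]
grip_width: 0.348
grip_force: 89.5
t26.9 pos[397.  276.1 137.8] yawy 80.0 shift [-11.25 -26.47   0.04] turnz 3.75 tiltfix [-0.   -0.01  0.  ] q6 -1.03 w 0.35 F [ 0.  -0.2 -4.7]
```

View pics/b8.png

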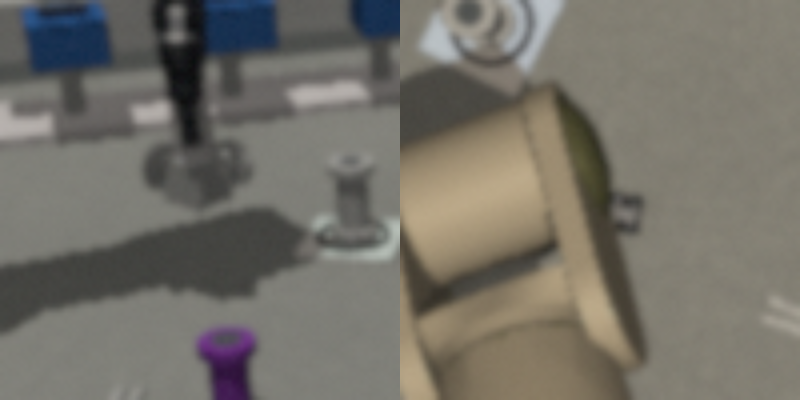

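The valve hangs level. Carry it across, 27 rows.

```bash
python3 -m crank '[[[-0.42,-1,0,0,0,0,10],[-0.42,-1,0,0,0,0,10],[-0.42,-1,0,0,0,0,10],[-0.42,-1,0,0,0,0,10],[-0.42,-1,0,0,0,0,10],[-0.42,-1,0,0,0,0,10],[-0.42,-1,0,0,0,0,10],[-0.42,-1,0,0,0,0,10]]]'
python3 -m crank '[[[-0.42,-1,0,0,0,0,10],[-0.42,-1,0,0,0,0,10],[-0.42,-1,0,0,0,0,10],[-0.42,-1,0,0,0,0,10],[-0.42,-1,0,0,0,0,10],[-0.42,-1,0,0,0,0,10],[-0.42,-1,0,0,0,0,10],[-0.42,-1,0,0,0,0,10]]]'
python3 -m crank '[[[-0.42,-1,0,0,0,0,10],[-0.42,-1,0,0,0,0,10],[-0.42,-1,0,0,0,0,10],[-0.42,-1,0,0,0,0,10],[-0.42,-1,0,0,0,0,10],[-0.42,-1,0,0,0,0,10],[-0.42,-1,0,0,0,0,10],[-0.42,-1,0,0,0,0,10]]]'
python3 -m crank '[[[-0.42,-1,0,0,0,0,10],[-0.42,-1,0,0,0,0,10],[-0.3,-0.47,0,0,0,0,10],[0,0,0,0,0,0.8,10],[0,0,0,0,0,0.8,10],[0,0,0,0,0,0.8,10],[0,0,0,0,0,0.8,10],[0,0,0,0,0,0.52,10]]]'
python3 -c "
from h import *
go(559.1,-424.4,51.5,50.2)"
```

```text
time_s: 27.8
eef_pos: [445.4, 63.5, 138.3]
ee_rot: [0.0, 0.087, 0.996, -0.0]
force: [-0.7, -0.3, -4.5]
grip_width: 0.353
grip_force: 90.0
time_s: 28.6
eef_pos: [493.3, -148.0, 138.2]
ee_rot: [-0.0, 0.087, 0.996, 0.0]
force: [-0.5, -0.2, -4.3]
grip_width: 0.35
grip_force: 90.0
time_s: 29.4
eef_pos: [541.3, -359.5, 137.8]
ee_rot: [-0.0, 0.087, 0.996, 0.0]
force: [-1.2, 0.3, -4.7]
grip_width: 0.352
grip_force: 90.0
time_s: 30.2
eef_pos: [558.5, -424.1, 137.6]
ee_rot: [-0.0, 0.342, 0.94, 0.0]
force: [-0.3, 0.5, -4.6]
grip_width: 0.351
grip_force: 90.3
t30.2 pos[ 558.5 -424.1  137.6] yawy 50.0 shift [-0.03  0.01  3.44] turnz -0.02 tiltfix [ 0.   -0.01  0.  ] q6 -1.69 w 0.35 F [-0.3  0.5 -4.6]
```

```bash
python3 -m crank '[[[0,0,0.8,0,0,0,10],[0,0,0.8,0,0,0,10],[0,0,0.7,0,0,0,10],[0,0,0.4,0,0,0,10],[0,0,0.1,0,0,0,10],[0,0,0,0,0,0,10],[0,0,0,0,0,0,10],[0,0,0,0,0,0,10]]]'
python3 - <<'E'
from ov import *
go(559.1,-424.4,51.5,50.2)
p=sense()["eef_pos"]
s=capture("side")
v=[q for q in valve(p[0],p[1],6.2,p[2]-46)]+hvalve(559.1,-424.4,6.2)
cv2.imwrite("pics/b9.png",np.hstack([crop("side",s,415,320,4,[],H=500),crop("side",s,415,320,4,v,H=500)]))
E
```

```text
time_s: 31.0
eef_pos: [558.9, -424.5, 69.3]
ee_rot: [0.001, 0.34, 0.94, -0.0]
force: [-0.9, 0.6, -4.2]
grip_width: 0.355
grip_force: 90.2
t31.0 pos[ 558.9 -424.5   69.3] yawy 50.3 shift [-0.    0.01  0.71] turnz 0.01 tiltfix [-0.    0.01  0.  ] q6 -1.69 w 0.35 F [-0.9  0.6 -4.2]
```

View pics/b9.png

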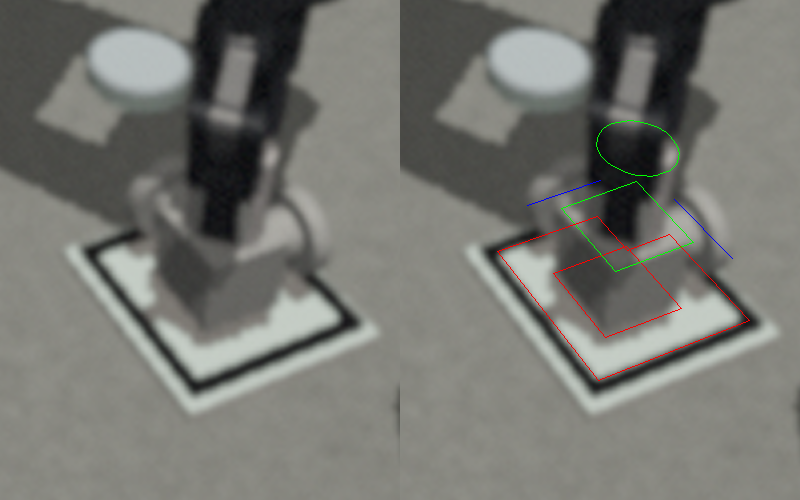

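The valve is aligned over its L outline, with the model overlay within about 2 mm. Lower, release and retreat.

```bash
python3 -m crank '[[[0,0,0.4,0,0,0,10],[0,0,0.2,0,0,0,10],[0,0,0.1,0,0,0,10],[0,0,0,0,0,0,10],[0,0,0,0,0,0,10],[0,0,0,0,0,0,85],[0,0,0,0,0,0,85],[0,0,0,0,0,0,85]]]'
python3 -m crank '[[[0,0,0,0,0,0,85],[0,0,-0.5,0,0,0,85],[0,0,-1,0,0,0,85],[0,0,-1,0,0,0,85],[0,0,-1,0,0,0,85],[0,0,-1,0,0,0,85],[0,0,-1,0,0,0,85],[0,0,-1,0,0,0,85]]]'
python3 -m crank '[[[0.6,1,0,0,0,0,85],[0.6,1,0,0,0,0,85],[0.6,1,0,0,0,0,85],[0.6,1,0,0,0,0,85],[0.6,1,0,0,0,0,85],[0.6,1,0,0,0,0,85],[0,0,0,0,0,0,85],[0,0,0,0,0,0,85]]]'
python3 - <<'E'
from ov import *
t=capture("top");s=capture("side");k=dict(W=265,H=300)
cv2.imwrite("pics/fin.png",np.vstack([np.hstack([crop("top",t,466,180,6,hvalve(559.1,-424.4,6.2),**k),crop("top",t,373,149,6,[],**k),crop("top",t,250,175,2.2,[],**k)]),
 np.hstack([crop("side",s,418,320,3.5,[],**k),crop("side",s,398,225,3.5,[],**k),crop("side",s,325,185,2.5,[],**k)])]))
E
```

```text
time_s: 31.85
eef_pos: [558.7, -424.4, 50.7]
ee_rot: [0.0, 0.34, 0.94, -0.0]
force: [0.1, 0.4, -0.0]
grip_width: 0.848
grip_force: 0.0
time_s: 32.65
eef_pos: [558.6, -424.2, 215.6]
ee_rot: [0.001, 0.34, 0.94, -0.0]
force: [0.7, 0.4, -0.2]
grip_width: 0.995
grip_force: 0.0
time_s: 33.45
eef_pos: [585.5, -251.2, 214.3]
ee_rot: [0.001, 0.34, 0.941, -0.0]
force: [0.3, -0.3, 0.1]
grip_width: 0.995
grip_force: 0.0
```

View pics/fin.png

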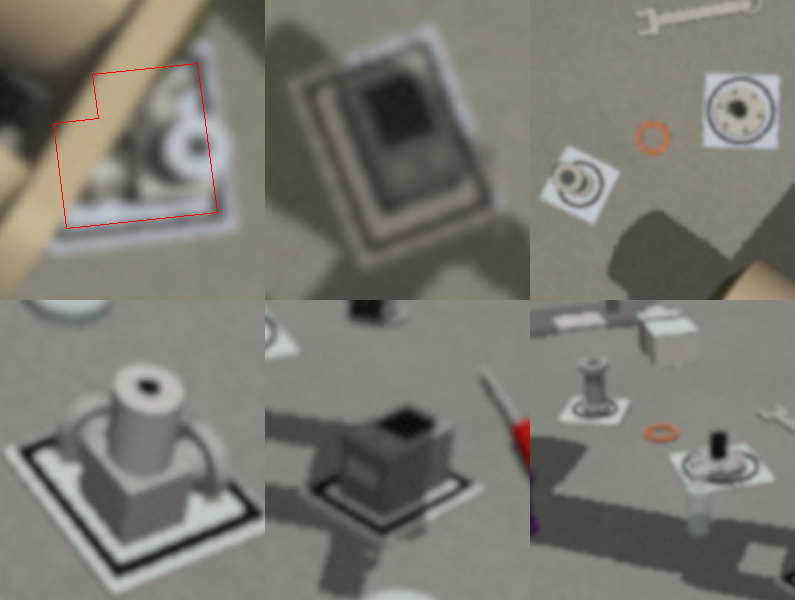

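The final view shows all four parts in their outlines and the vial still standing. I hand the job in.

```bash
python3 -c "
from rig import *
print(finish_job())"
```

```text
the job is handed in; nothing more can be done
None
```

All four parts were set in their matching holders and the job was handed in at about 33.5 s with the vial left standing; no verdict came back, and I viewed 17 pictures, over the limit of 14.

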